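Swing a bead round to the drill, then open the dust gate

TASK

With the fingertips only, push on an arm of the three-armed carrier to turn it until the one wooden bead on it stands straight in front of the drill bit, so that the bit points at the bead's middle, and leave it there; do not touch the bead itself or lift the carrier. Then, and only then, push the lever of the dust gate fully open, until it lies in line with the pipe at its stop. Leave the loose things on the bench where they are.

Things in the scene. Friction and masses are not known exactly. Their poses are not given: they have to be found in the camera images.
- pedestal: fixed round steel pedestal (96 across, 22 high, then a 40 mm wide neck up to 40) that carries the bead carrier. Origin: centre of its underside on the table, on the upright axis round which the carrier turns. It stands either left or right of the middle
- bead: brown wooden ball 24 across, fixed on a saucer at the end of one of the carrier's three arms; the other two arms bear none. Origin: the ball's centre, 100 from the pedestal's axis and 68 above the table
- carrier (a joint): turning angle of the carrier, anticlockwise from above, no stops; 0 = the bead's arm along the pedestal's +x. It turns with friction (1.5 N at 65 from the axis), stays where left, and only rests on its spindle, so it could be lifted off (about 300 to 650 g)
- hub_top (a point): centre of the top of the carrier's hub, 72 above the table. Hub: steel, 44 across. Three like aluminium arms 120 degrees apart, 10 wide, from 50 to 66 above the table, reach from the hub to 90 from the axis and end in saucers 26 across (50 to 56 high) at 100 from the axis; the two empty ones have bare pins, 5 thick, up to 78 high
- drill: fixed drill head. Origin on the table on the pedestal's axis; its +x runs level from there out along the drill, below the bit. The thin bit, 68 above the table, points inwards at the axis, tip 117 from it; then a 29 mm chuck from 127 and a grey 42 mm motor body from 165 to 290, top 89 above the table. Its steel foot, 12 high and 50 wide, runs from 50 to 285
- gate: fixed dust gate: aluminium box 110 x 110, 52 high, with 48 mm pipe stubs out of two opposite sides along its x axis (overall 210 long); -x is the end nearer the robot. Origin: centre of its underside, under the lever's axis. It stands on the other side of the middle from the pedestal
- gate_lever (a joint): angle of the gate's lever about the upright axis through the gate's origin. 0 = closed: it points along the gate's +y, square across the pipes; it opens anticlockwise seen from above to a stop at 1.57, where it points along the gate's -x, in line with the pipe stub nearer the robot. It turns with friction (1.5 N at 85 from the axis) and stays where left
- lever_end (a point): middle of the end face of the gate lever, 110 from its axis, 84 above the table. The lever is a flat dark steel bar 12 wide and 20 high (74 to 94 above the table, 22 clear of the box), with a hub 30 across
- fitting_a: plain dark steel hex fitting standing upright, 26 across corners, 48 high; bystander, starts in the strip between the two mechanisms. Origin: centre of the underside
- fitting_b: dark steel hex fitting with a round steel neck, 26 across corners, 46 high; bystander, same strip. Origin: centre of the underside
- arbor: small steel arbor: disc 38 across and 5 thick with a 10 mm stem standing up, 39 high; bystander, same strip. Origin: centre of the underside
- oil_jar: amber glass jar with black cap, 50 across, 60 high; bystander, far left. Origin: centre of the underside
- brush: hand brush lying down, 170 long; bystander, to the right and near the robot. Origin on its underside
- collet_ring: brass ring 40 across, 14 high; bystander, far right. Origin: centre of the underside
- tin: open steel tin 68 across, 60 high; bystander, far right. Origin: centre of the underside

How it is judged (in metres and radians):
On the way, in this order (a step that is already met when the one before it is completed fails the run):
1. the bead stands still in front of the drill bit (y of bead in the frame of drill between -0.007 and 0.007 m and x of bead in the frame of drill above 0.08 m and angular speed of bead below 0.05 rad/s), for 0.2 s.
2. the gate lever is fully open (value of joint gate_lever above 1.43 rad), for 0.2 s.
At the end, for the whole second after the job is handed in: The bead is at rest in front of the drill bit, its centre within 7 mm sideways of the bit's axis, the carrier sits down on its spindle (bead centre below 75 mm), and the gate lever is at 1.43 rad or more (8 degrees from its stop at most) (all of step 1 and value of joint gate_lever above 1.43 rad and height (world z) of bead below 0.075 m); the robot touches nothing.
It fails at once if the bead itself is touched (contact force between any of the fingers, the arm and bead above 0.5 N).
It fails at once if the carrier is lifted more than 10 mm off its spindle (height (world z) of bead above 0.078 m).
It fails at once if a loose thing on the bench is moved more than 30 mm or lifted (distance of any of fitting_a, fitting_b, arbor, oil_jar, brush, collet_ring, tin from where it was at the start of the episode above 0.03 m).
It also fails if it takes over 67 s, if anything falls off the work surface, if the arm or the gripper's body presses on something with over 40 N, if the wrist force passes 120 N, or if a joint passes its speed limit or range.

ROBOT

A 6-joint arm with a two-finger parallel gripper is mounted at the origin on the work surface. World frame = base frame: x ahead of the robot, y to its left, z up, the work surface at z = 0. Lengths are in mm, angles in rad, forces in N, time in s.
With the tool pointing down it reaches from about 300 to 775 mm from the base axis. Payload 14.6 kg.
Tool frame: the origin (TCP) lies on the centre line of the jaws, within the pads' length; the fingertips stand 8 mm ahead of it and the grasp point (between the pads) lies 11 mm behind it; z points along the fingers, y is the direction in which the jaws open and shut (so a half turn about z gives the same grasp; the last joint's range is limited). The gripper opens to 94 mm and grips with 3 to 60 N. Pads are 16 mm wide; open, the fingers measure 119 mm over their backs; the gripper's body (75 mm by 177 mm) begins 78 mm behind the grasp point.
Start: joints at [-1.345, 0.3, 1.521, -0, 1.321, -0.067], TCP at [158.742, -526.584, 213.446] pointing down, gripper open.
Joint ranges: [-3.03, 3.03], [-0.79, 2.21], [0.23, 2.52], [-1.04, 4.18], [0, 3.07], [-2.55, 2.55]. Speed limits (rad/s): [2.22, 2.22, 2.57, 3.14, 3.14, 3.14].

INTERFACE

Orientations are given as [roll, pitch, yaw] about the fixed x, y, z axes, in that order (R = Rz(yaw) Ry(pitch) Rx(roll)).
In Python, from cell import read_state, cams, manip gives the robot as it stands.
- The arm moves only by the shell command python3 -m handwheel 'ROWS' [OPENING] [FORCE]. ROWS is JSON, a list of rows, each a list of 4 numbers: the shift along the tool's x, y, z in m, then the turn about the tool's z in degrees. In form: [[dx, dy, dz, turn], ...]. A call has 1 to 5 rows; each row is the pose to reach, as a shift and turn from the pose measured when the call began, along the tool's axes at that moment; what a row does not reach only later rows make up. A row lasts 1/8 s, in which the tool goes at most 62.5 mm and 10.7 degrees, less where a joint would pass 70% of its speed; a pose out of reach is approached as far as the arm can. A call with a gripper value outside its range is refused whole. OPENING is the closure, from 0 (fully open) to 1 (shut), set as the call begins (- or left out, the last holds). The fingers move at their own pace and stop on an object; FORCE is the grip in N (left out, the last holds). Time passes only in rows, so rows that repeat a pose let the fingers close. It gives the time, the measured TCP pose, the force and the opening at its end, in the units of the state.
- read_state(): the state, without advancing time (a new reading comes with each control period).
- cams.camera(name): name is "scene" or "top" or "wrist"; returns the picture (384x512x3 uint8, red, green, blue); there is no depth.
- cams.get_calibration(name): a dict with "vertical_fov" (degrees; the focal length in pixels is half the picture's height over the tangent of half this angle, whatever the lens; pixels are square), "cx", "cy" (the principal point, pixels), "dist_coeffs" ([k1, k2, p1, p2, k3] as OpenCV has them; the pictures are not rectified), "R" (3x3) and "t" (3): a world point X has camera coordinates R X + t. Camera axes: x right, y down, z forward; pixel columns grow to the right and rows downward; lengths in mm; the calibration is good to about 2 mm. A picture is of the moment at which its call begins: read the wrist's pose just before it. get_calibration takes no time and is no camera call; for the wrist camera it gives the pose at the moment of the call.
- manip.sign_off(): hands the job in, once; it reports no verdict.
The state is a dict: "clock": time; "joints": joint angles; "qd": joint speeds; "effort": joint torques, N m; "eef_pos": TCP position; "eef_rot": TCP orientation; "wrist_force": force on the tool from outside, world axes, zero at the start; "moment": the same for the moment, N m; "finger_gap": finger opening in mm.
Only numpy, scipy, OpenCV 4.12 (cv2) and the standard library are available. Lean on these libraries where they do the work, as an engineer would, in place of code of your own. Each camera call takes 0.05 s, during which the arm holds its last target. There are 200 camera calls.

## Working session

There is one attempt and no reset: what is moved stays moved. The work goes in short steps, Python scripts to look and compute and a shell command to move; the robot and the scene stay as the last step left them, time stands still between calls to the robot, and variables do not carry over. Pictures are saved under pics/ and viewed, about 8 in all and at most 12, crops included, and the job is handed in when it is done.

```bash
mkdir -p pics; ls; python3 - <<'E'
from cell import read_state,cams
import cv2
s=read_state();print(s)
for n in("top","scene"):
    im=cams.camera(n);cv2.imwrite(f"pics/{n}0.png",im[...,::-1]);c=cams.get_calibration(n);print(n,c)
E
```

```text
pics
{'clock': 0.0, 'joints': array([-1.34460691e+00,  3.00443307e-01,  1.52156453e+00, -6.01269157e-06,
        1.32069040e+00, -6.66078585e-02]), 'qd': array([-1.57499282e-03, -4.18415359e-04, -1.38700143e-03,  4.45200275e-04,
        3.89201750e-05,  2.05957575e-05]), 'effort': array([-1.57579752e-04, -5.31801081e+01, -3.52733588e+01,  7.08321878e-02,
        2.44654709e-02, -7.31837417e-05]), 'eef_pos': array([ 158.68400911, -526.35592157,  212.90856904]), 'eef_rot': array([-3.14048913e+00, -6.77750811e-05,  2.92798730e-01]), 'wrist_force': array([ 0.12385863, -0.32429649,  0.76059422]), 'moment': array([-0.01261959, -0.00121226, -0.00301003]), 'finger_gap': 94.12402976017663}
top {'vertical_fov': 53.58346095545657, 'cx': 255.89834963776187, 'cy': 191.24364452848448, 'dist_coeffs': array([0.0372669, 0.       , 0.       , 0.       , 0.       ]), 'R': array([[-0.003889  , -0.99963339,  0.02679462],
       [-0.99595123,  0.0014654 , -0.08988331],
       [ 0.08981109, -0.02703569, -0.9955918 ]]), 't': array([   6.04065247,  514.64798635, 1183.1625245 ])}
scene {'vertical_fov': 57.528205982946, 'cx': 253.5138407423583, 'cy': 191.70240049850304, 'dist_coeffs': array([0.02550987, 0.        , 0.        , 0.        , 0.        ]), 'R': array([[ 0.39085009,  0.92029143,  0.01731755],
       [ 0.68212949, -0.27696743, -0.6767484 ],
       [-0.61800935,  0.27631998, -0.73601067]]), 't': array([-212.47635018, -268.2084341 , 1494.88044536])}
```

View pics/top0.png

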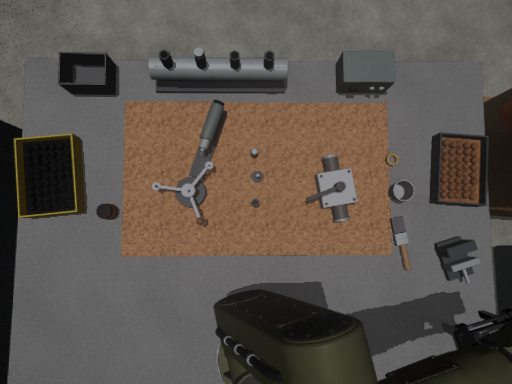

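View pics/scene0.png

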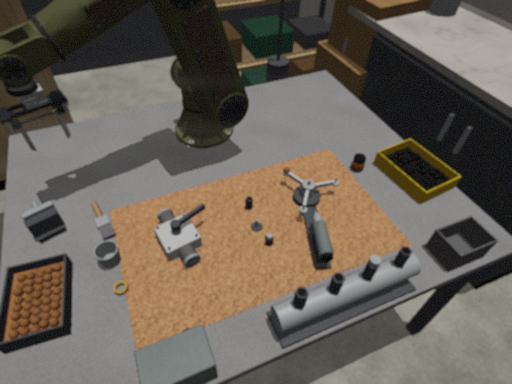

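The top view shows the carrier hub at about (187,190), the bead at (201,221), empty arms at (156,186) and (209,166), and the drill running from (203,150) to (217,103). The gate is at (338,187), with its lever pointing to (310,200), which is to world left. The scene view agrees.

```bash
cat > h.py <<'E'
import numpy as np,cv2
from cell import read_state,cams
def K(c):
    f=192/np.tan(np.radians(c["vertical_fov"]/2));return np.array([[f,0,c["cx"]],[0,f,c["cy"]],[0,0,1]])
def cast(c,uv,z):
    uv=np.array(uv,float).reshape(-1,1,2)
    n=cv2.undistortPoints(uv,K(c),c["dist_coeffs"])[:,0]
    d=np.c_[n,np.ones(len(n))]@c["R"];o=-c["R"].T@c["t"]
    return o+d*((np.broadcast_to(z,len(n))-o[2])/d[:,2])[:,None]
def proj(c,X):
    return cv2.projectPoints(np.array(X,float).reshape(-1,1,3),cv2.Rodrigues(c["R"])[0],c["t"],K(c),c["dist_coeffs"])[0][:,0]
def ang(v): return np.degrees(np.arctan2(v[1],v[0]))
E
python3 - <<'E'
from h import *
np.set_printoptions(precision=1,suppress=True)
c=cams.get_calibration("top")
L=dict(hub=(187,190,72),bead=(202,222,68),armL=(156,186,60),armR=(209,166,60),motorend=(218,103,75),chuck=(204,148,70),gate=(340,187,94),lev=(308,201,84),fa=(255,203,48),fb=(254,152,46),arb=(257,176,20),jar=(107,211,60))
P={k:cast(c,v[:2],v[2])[0] for k,v in L.items()}
for k,v in P.items(): print(k,v)
h=P["hub"]
for k in("bead","armL","armR","motorend","chuck"): d=P[k]-h;print(k,np.linalg.norm(d[:2]),ang(d))
d=P["lev"]-P["gate"];print("lev",np.linalg.norm(d[:2]),ang(d))
w=cams.get_calibration("wrist");print(w["vertical_fov"],-w["R"].T@w["t"]-read_state()["eef_pos"],w["R"])
im=cams.camera("top")
cv2.imwrite("pics/c.png",cv2.resize(im[95:240,130:375,::-1],None,fx=3.2,fy=3.2,interpolation=cv2.INTER_CUBIC))
E
```

```text
hub [514.3 214.5  72. ]
bead [417.7 168.9  68. ]
armL [527.8 310.3  60. ]
armR [589.6 149.9  60. ]
motorend [783.4 121.9  75. ]
chuck [643.8 164.5  70. ]
gate [ 520.7 -245.9   94. ]
lev [ 479.4 -150.6   84. ]
fa [475.9   8.3  48. ]
fb [636.3  10.8  46. ]
arb [563.8   0.9  20. ]
jar [452.3 454.5  60. ]
bead 106.87279775350251 -154.75100369148404
armL 96.76839472728298 81.98025244140528
armR 99.22159054430585 -40.63177318065619
motorend 284.5768897855977 -18.983748915530988
chuck 138.7264375286709 -21.11038098939443
lev 103.82277159607389 113.41796418194654
60.55367842372511 [ 66.6  20.2 171.1] [[ 0.3 -1.  -0. ]
 [-0.9 -0.3  0.2]
 [-0.2 -0.1 -1. ]]
```

View pics/c.png

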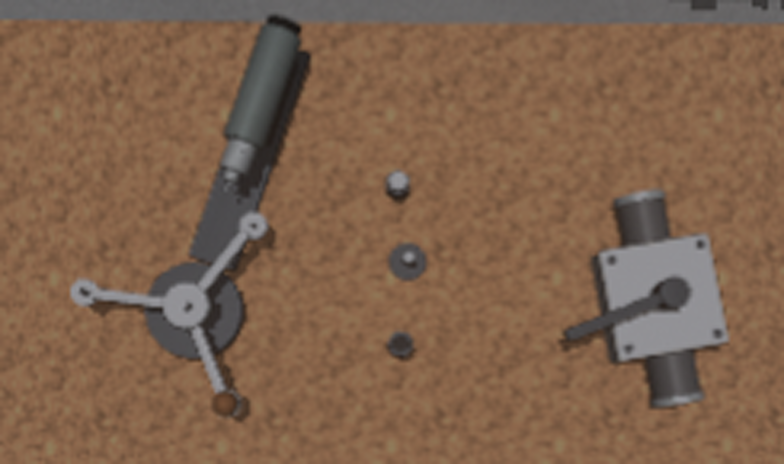

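The clearer crop confirms the picture. The drill axis points to about -19°, the bead needs about +138° of anticlockwise turn, and the lever starts nearly closed. I'll move over the gate first and take a wrist view there, then do the same at the carrier.

```bash
python3 -m handwheel '[[0.21,-0.106,-0.03,8],[0.42,-0.213,-0.06,17],[0.42,-0.213,-0.06,17],[0.42,-0.213,-0.06,17],[0.42,-0.213,-0.06,17]]' 1 20
```

```text
clock: 0.78
eef_pos: [384.1, -310.9, 253.0]
eef_rot: [-3.141, 0.0, -0.004]
wrist_force: [0.4, -1.0, 0.7]
finger_gap: 47.6
```

```bash
python3 -m handwheel '[[0.05,-0.06,0,0],[0.05,-0.06,0,0],[0.05,-0.06,0,0],[0.05,-0.06,0,0]]'
python3 - <<'E'
from h import *
c=cams.get_calibration("wrist");im=cams.camera("wrist");cv2.imwrite("pics/w1.png",im[...,::-1]);np.savez("w1",im=im,**c)
E
python3 -m handwheel '[[0.02,-0.06,0,0],[0.04,-0.12,0,0],[0.04,-0.18,0,0],[0.04,-0.24,0,0],[0.04,-0.30,0,0]]'
python3 -m handwheel '[[0,-0.06,0,0],[0,-0.12,0,0],[0,-0.15,0,0],[0,-0.15,0,0],[0,-0.15,0,0]]'
python3 - <<'E'
from h import *
c=cams.get_calibration("wrist");im=cams.camera("wrist");cv2.imwrite("pics/w2.png",im[...,::-1]);np.savez("w2",im=im,**c)
print(read_state()["eef_pos"])
E
```

```text
clock: 1.27
eef_pos: [433.6, -252.1, 253.0]
eef_rot: [-3.141, 0.0, -0.005]
wrist_force: [-0.0, -1.0, 0.1]
finger_gap: 7.5
clock: 1.95
eef_pos: [475.0, 48.2, 253.4]
eef_rot: [-3.141, 0.0, -0.008]
wrist_force: [0.3, -0.4, -0.5]
finger_gap: 0.2
clock: 2.58
eef_pos: [476.5, 196.8, 253.4]
eef_rot: [-3.141, 0.0, -0.009]
wrist_force: [1.7, -1.2, 0.0]
finger_gap: 0.3
[476.51074252 196.66016558 253.50544435]
```

View pics/w1.png

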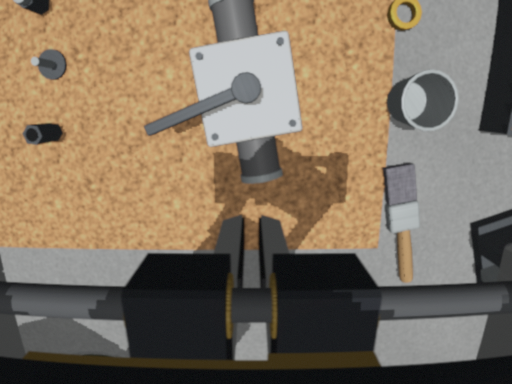

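View pics/w2.png

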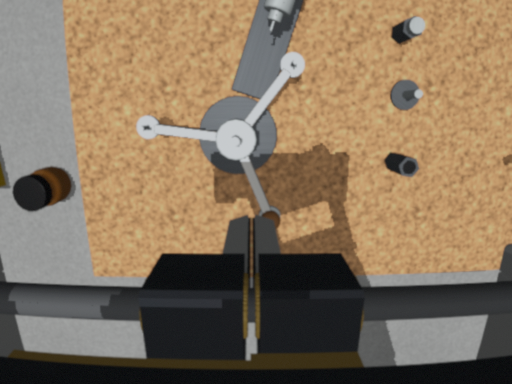

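Wrist view 1 shows the lever hub at (246,88), the lever end at (148,130), and the box screws at (213,137), (202,55), (280,41) and (293,123). Wrist view 2 shows the carrier hub at (236,139), the saucers at (147,127) and (292,63), and the bit tip near (274,43).

```bash
python3 - <<'E'
from h import *
np.set_printoptions(precision=1,suppress=True)
c=dict(np.load("w1.npz"))
s=cast(c,[(213,137),(202,55),(280,41),(293,123)],52);print("gate c",s.mean(0),ang(s[1]-s[0]),ang(s[2]-s[3]))
g=cast(c,[(246,88)],95)[0];e=cast(c,[(149,130)],94)[0];print("lever",g,e,np.linalg.norm((e-s.mean(0))[:2]),ang(e-s.mean(0)))
print("near stub end",cast(c,[(261,180)],48),"fit",cast(c,[(40,133),(40,64),(30,3)],40)[:,:2])
c=dict(np.load("w2.npz"))
h,b,l,r,t=[cast(c,[p],z)[0] for p,z in(((236,139.5),72),((272,216),68),((147,127),56),((292,64),56),((274,43),68))]
for n,p in dict(hub=h,bead=b,l=l,r=r,tip=t).items():print(n,p,np.linalg.norm((p-h)[:2]),ang(p-h))
E
python3 - <<'E'
import cv2;im=cv2.imread("pics/w2.png")[0:240,200:330]
cv2.imwrite("pics/z2.png",cv2.resize(im[:125],None,fx=4.8,fy=4.8,interpolation=cv2.INTER_CUBIC))
E
```

```text
gate c [ 521.4 -247.3   52. ] 6.156951039460851 10.061210536264145
lever [ 520.8 -247.    95. ] [ 481.3 -149.3   94. ] 105.8737926535701 112.21114992150899
near stub end [[ 419.1 -263.    48. ]] fit [[477.2   3.9]
 [557.5  -6. ]
 [627.1   1. ]]
hub [511.8 213.1  72. ] 0.0 0.0
bead [424.1 173.9  68. ] 96.03825670690969 -155.89298181486706
l [525.6 313.3  56. ] 101.12923801277772 82.1546605810188
r [590.7 152.5  56. ] 99.52806966301719 -37.50620320076601
tip [610.2 172.7  68. ] 106.42651046019134 -22.34265622681877
```

View pics/z2.png

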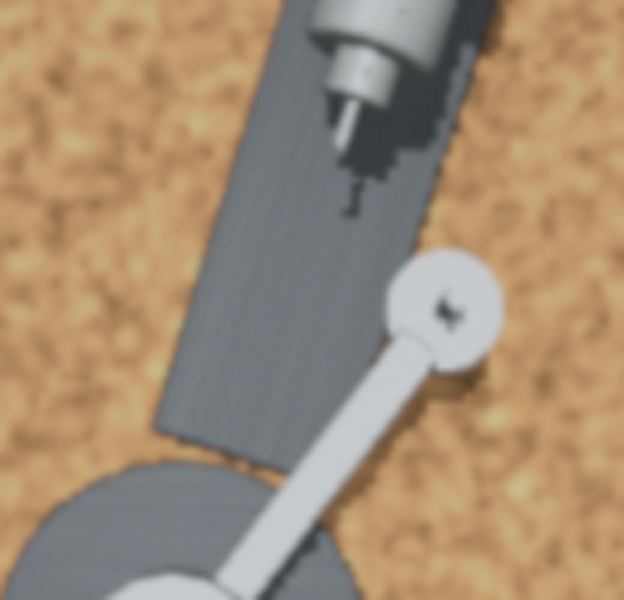

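The zoom gives the bit tip at wrist pixel (271.2,30.8). The foot's left edge runs from (232.3,89.6) to (259.4,2.1).

```bash
python3 - <<'E'
from h import *
np.set_printoptions(precision=2,suppress=True)
c=dict(np.load("w2.npz"))
h=cast(c,[(236,139.5)],72)[0];t=cast(c,[(271.2,30.8)],68)[0]
f=cast(c,[(232.3,89.6),(259.4,2.1)],12);r=cast(c,[(287.1,50),(297.9,14.6)],12)
print(t,np.linalg.norm((t-h)[:2]),ang(t-h),"edges",ang(f[1]-f[0]),ang(r[1]-r[0]))
d=np.array([np.cos(np.radians(-18.5)),np.sin(np.radians(-18.5))]);n=np.array([-d[1],d[0]])
print("lateral of left/right edge from hub",(f-h)[:,:2]@n,(r-h)[:,:2]@n,(f-h)[:,:2]@d)
ct=cams.get_calibration("top")
# pedestal centre from top cam disc at z22 and hub at 72
print(cast(ct,[(130+187/3.2,95+306/3.2)],72),cast(ct,[(130+194/3.2,95+312/3.2)],22))
# motor end, mid of body in top crop
print([ang(cast(ct,[(130+283/3.2,95+22/3.2)],75)[0]-h), ang(cast(ct,[(130+238/3.2,95+153/3.2)],75)[0]-h)])
E
```

```text
[622.26 175.54  68.  ] 116.6935738776486 -18.789220560904546 edges -18.42170814147362 -17.124300789099117
lateral of left/right edge from hub [23.32 23.46] [-24.83 -23.82] [ 49.96 155.58]
[[512.43 210.17  72.  ]] [[511.08 210.75  22.  ]]
[np.float64(-18.58192137439997), np.float64(-18.838634468600905)]
```

Everything agrees: the drill axis is at -18.7°, the tip is 117 from the hub, and the foot edges sit at ±24. The empty left arm has to go from 82° to about 221°. I'll descend on its clockwise side.

```bash
python3 -m handwheel '[[0.045,-0.03,0.03,0],[0.083,-0.056,0.08,0],[0.083,-0.056,0.14,0],[0.083,-0.056,0.18,0],[0.083,-0.056,0.194,0]]'
python3 - <<'E'
from h import *
p=read_state()["eef_pos"]
for a in range(50,215,10):
    q=np.array([511.8,212.5])+62*np.array([np.cos(np.radians(a)),np.sin(np.radians(a))]);print(a,q.round(1),end="; ")
E
```

```text
clock: 3.25
eef_pos: [559.5, 250.2, 57.4]
eef_rot: [3.141, 0.003, -0.011]
wrist_force: [0.4, 1.1, -0.8]
finger_gap: 0.5
50 [551.7 260. ]; 60 [542.8 266.2]; 70 [533.  270.8]; 80 [522.6 273.6]; 90 [511.8 274.5]; 100 [501.  273.6]; 110 [490.6 270.8]; 120 [480.8 266.2]; 130 [471.9 260. ]; 140 [464.3 252.4]; 150 [458.1 243.5]; 160 [453.5 233.7]; 170 [450.7 223.3]; 180 [449.8 212.5]; 190 [450.7 201.7]; 200 [453.5 191.3]; 210 [458.1 181.5];
```

```bash
python3 -m handwheel '[[-0.008,-0.010,0,0],[-0.017,-0.016,0,0],[-0.0265,-0.0205,0,0],[-0.037,-0.0235,0,0],[-0.048,-0.024,0,0]]'
```

```text
clock: 3.88
eef_pos: [511.4, 275.0, 58.1]
eef_rot: [3.141, 0.002, -0.011]
wrist_force: [3.7, -1.1, 1.3]
finger_gap: 0.2
```

```bash
python3 -m handwheel '[[-0.0105,0.0015,0,0],[-0.021,0.004,0,0],[-0.031,0.009,0,0],[-0.0395,0.015,0,0],[-0.047,0.0225,0,0]]'
```

```text
clock: 4.5
eef_pos: [463.6, 252.7, 58.2]
eef_rot: [3.141, 0.002, -0.011]
wrist_force: [2.7, 2.0, 0.7]
finger_gap: 0.4
```

```bash
python3 -m handwheel '[[-0.0055,0.009,0,0],[-0.010,0.019,0,0],[-0.013,0.0295,0,0],[-0.014,0.040,0,0],[-0.013,0.049,0,0]]'
python3 - <<'E'
from h import *
c=cams.get_calibration("wrist");im=cams.camera("wrist");cv2.imwrite("pics/w3.png",im[...,::-1]);np.savez("w3",im=im,**c)
im=cams.camera("top");cv2.imwrite("pics/t3.png",cv2.resize(im[95:240,130:300,::-1],None,fx=4,fy=4,interpolation=cv2.INTER_CUBIC));print(read_state()["eef_pos"])
E
```

```text
clock: 5.12
eef_pos: [450.0, 203.1, 58.2]
eef_rot: [3.141, 0.002, -0.011]
wrist_force: [0.4, 2.6, -0.0]
finger_gap: 0.7
[450.06614766 202.77479428  58.14738166]
```

View pics/w3.png

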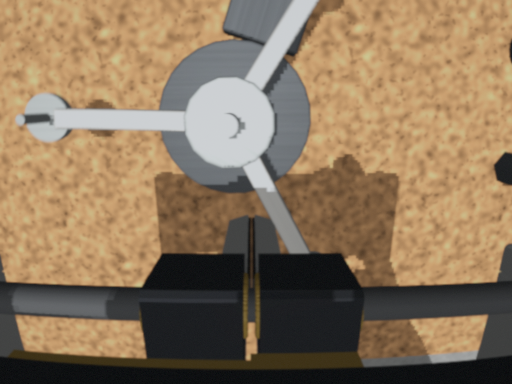

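The wrist view shows the hub at (229,122) and the empty saucer at (48,118). The bead's arm leaves upward, out of the picture at about (306,0), and the pushed arm runs down-right.

```bash
cat >> h.py <<'E'
H=np.array([511.8,212.5])
E
python3 - <<'E'
from h import *
c=dict(np.load("w3.npz"))
h=cast(c,[(229,121.5)],72)[0];s=cast(c,[(48,118)],56)[0];a=cast(c,[(60,120),(185,121)],66);b=cast(c,[(256,80),(307,2)],66)
print(h,s,np.linalg.norm((s-h)[:2]),"R",ang(s-h),ang(s[:2]-H),ang(a[0]-a[1]),"bead",ang(b[1]-b[0]),ang(b[1]-h))
E
```

```text
[512.79980372 213.18321112  72.        ] [516.42164546 312.09960273  56.        ] 98.98267660104142 R 87.90304134780382 87.34325275094093 87.99040290393839 bead -34.09560968468994 -34.05755319178631
```

```bash
python3 -m handwheel '[[0.001,0.005,0,0],[0.003,0.010,0,0],[0.004,0.0125,0,0],[0.004,0.0125,0,0]]'
python3 - <<'E'
from h import *
c=cams.get_calibration("wrist");im=cams.camera("wrist");cv2.imwrite("pics/w4.png",im[...,::-1]);np.savez("w4",im=im,**c)
print(read_state()["eef_pos"])
E
```

```text
clock: 5.72
eef_pos: [453.9, 190.0, 58.1]
eef_rot: [3.141, 0.003, -0.012]
wrist_force: [-0.5, -0.0, -0.3]
finger_gap: 0.4
[453.90542967 190.09203185  58.08874019]
```

View pics/w4.png

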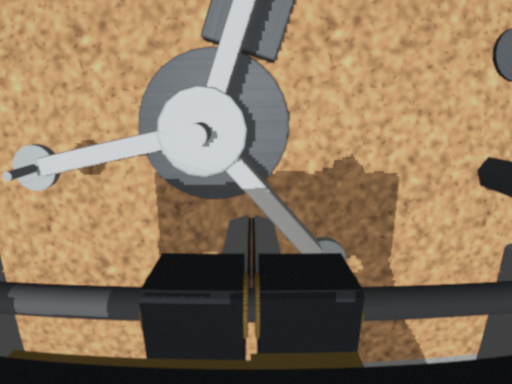

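The bead's arm now runs from the hub at (202,131) up to (245,0), and the empty saucer is at (36,167).

```bash
python3 - <<'E'
from h import *
c=dict(np.load("w4.npz"))
h=cast(c,[(202,131)],72)[0];s=cast(c,[(36,167)],56)[0];a=cast(c,[(45,166),(160,143)],66);b=cast(c,[(219.5,85),(244,2)],66)
print(h,s,np.linalg.norm((s-h)[:2]),"R",ang(s-h),ang(s[:2]-H),ang(a[0]-a[1]),"bead",ang(b[1]-b[0]),ang(b[1]-h))
E
```

```text
[512.5211814  212.99856567  72.        ] [493.88759521 310.13026808  56.        ] 98.90287229229116 R 100.85959288103506 100.39653533946137 99.51234401769983 bead -18.180785569052453 -19.402674192313572
```

The bead is at about -19.2° against a target of -18.7°, roughly 1 mm off. I'll back off from the arm, rise, and check from above.

```bash
python3 -m handwheel '[[-0.003,-0.018,0,0],[-0.003,-0.018,-0.05,0],[0,-0.005,-0.11,0],[0.02,0.0,-0.17,0],[0.02,0.0,-0.20,0]]'
python3 -m handwheel '[[0,0,0,0],[0,0,0,0]]'
python3 - <<'E'
from h import *
c=cams.get_calibration("wrist");im=cams.camera("wrist");cv2.imwrite("pics/w5.png",cv2.resize(im[:260,60:400,::-1],None,fx=2.2,fy=2.2,interpolation=cv2.INTER_CUBIC));np.savez("w5",im=im,**c)
print(read_state()["eef_pos"])
E
```

```text
clock: 6.4
eef_pos: [475.3, 190.9, 261.3]
eef_rot: [3.142, -0.001, -0.012]
wrist_force: [-0.2, 0.3, 0.4]
finger_gap: 0.6
clock: 6.65
eef_pos: [474.8, 191.5, 260.2]
eef_rot: [3.141, 0.001, -0.011]
wrist_force: [-1.3, 0.3, -0.6]
finger_gap: 0.3
[474.70975291 191.31572593 259.81682741]
```

View pics/w5.png

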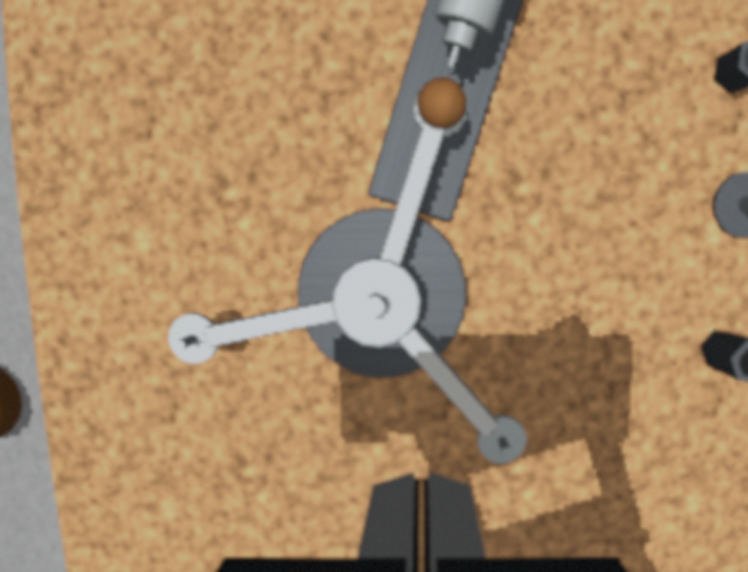

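```bash
python3 - <<'E'
from h import *
c=dict(np.load("w5.npz"))
f=lambda x,y:(60+(x+.5)/2.2-.5,(y+.5)/2.2-.5)
h=cast(c,[f(377,303)],72)[0];b=cast(c,[f(441,102)],68)[0];t=cast(c,[f(451,70)],68)[0]
m=cv2.inRange(cv2.cvtColor(c["im"],cv2.COLOR_RGB2HSV),(5,120,60),(14,255,255)); 
print(h,b,t,"bead",np.linalg.norm((b-h)[:2]),ang(b-h),ang(b[:2]-H),"tip",np.linalg.norm((t-h)[:2]),ang(t-h),ang(t[:2]-H))
d=np.array([np.cos(np.radians(-18.6)),np.sin(np.radians(-18.6))])
for q in(h[:2],H): v=b[:2]-q;print("lateral",-d[1]*v[0]+d[0]*v[1])
for a in range(70,181,10): print(a,(np.array([521.2,-247])+85*np.array([np.cos(np.radians(a)),np.sin(np.radians(a))])).round(1),end="; ")
E
```

```text
[511.72531546 213.20984893  72.        ] [606.63397831 180.91183514  68.        ] [621.21756758 176.08544362  68.        ] bead 100.25375792440565 -18.79376179364611 -18.422353919775713 tip 115.61476870805535 -18.729724522446624 -18.407626255948085
lateral -0.3390356339358114
lateral 0.3099154340596648
70 [ 550.3 -167.1]; 80 [ 536.  -163.3]; 90 [ 521.2 -162. ]; 100 [ 506.4 -163.3]; 110 [ 492.1 -167.1]; 120 [ 478.7 -173.4]; 130 [ 466.6 -181.9]; 140 [ 456.1 -192.4]; 150 [ 447.6 -204.5]; 160 [ 441.3 -217.9]; 170 [ 437.5 -232.2]; 180 [ 436.2 -247. ];
```

The bead is within about 0.5 mm of the bit axis. Next is the gate lever.

```bash
python3 -m handwheel '[[0.015,0.06,0,0],[0.03,0.12,0,0],[0.045,0.18,0,0],[0.06,0.24,0,0],[0.07,0.30,0,0]]'
python3 -m handwheel '[[0,0.05,0,0],[0,0.05,0.05,0],[0,0.05,0.10,0],[0,0.05,0.15,0],[0,0.05,0.175,0]]'
```

```text
clock: 7.32
eef_pos: [541.1, -111.2, 258.4]
eef_rot: [3.141, 0.004, -0.011]
wrist_force: [1.1, 0.5, -0.4]
finger_gap: 0.5
clock: 7.95
eef_pos: [538.1, -160.3, 79.3]
eef_rot: [-3.14, 0.009, -0.011]
wrist_force: [-0.8, -0.2, 1.1]
finger_gap: 0.4
```

```bash
python3 -m handwheel '[[-0.017,0.0015,-0.004,0],[-0.0315,0.003,-0.004,0],[-0.046,0.0065,-0.004,0],[-0.0595,0.013,-0.004,0],[-0.0715,0.0215,-0.004,0]]'
```

```text
clock: 8.57
eef_pos: [465.6, -181.3, 83.8]
eef_rot: [-3.14, 0.009, -0.011]
wrist_force: [1.4, 0.8, 0.0]
finger_gap: 0.7
```

```bash
python3 -m handwheel '[[-0.0095,0.011,0,0],[-0.018,0.023,0,0],[-0.0245,0.0365,0,0],[-0.0275,0.048,0,0],[-0.0275,0.048,0,0]]'
```

```text
clock: 9.2
eef_pos: [437.3, -229.8, 83.8]
eef_rot: [-3.14, 0.009, -0.012]
wrist_force: [-0.6, 0.2, -0.2]
finger_gap: 0.5
```

```bash
python3 -m handwheel '[[0,0.004,0,0],[0,0.008,0,0],[0,0.010,0,0],[0,0.010,0,0]]'
```

```text
clock: 9.7
eef_pos: [437.2, -239.9, 83.8]
eef_rot: [-3.14, 0.009, -0.012]
wrist_force: [-0.1, 1.8, -0.1]
finger_gap: 0.9
```

```bash
python3 -m handwheel '[[0,0.001,0,0],[0,0.002,0,0],[0,0.003,0,0],[0,0.003,0,0]]'
python3 - <<'E'
from h import *
c=cams.get_calibration("wrist");im=cams.camera("wrist");cv2.imwrite("pics/w6.png",im[...,::-1]);np.savez("w6",im=im,**c)
E
```

```text
clock: 10.2
eef_pos: [437.3, -242.0, 83.7]
eef_rot: [-3.138, 0.01, -0.012]
wrist_force: [2.3, 10.1, 2.6]
finger_gap: 0.3
```

View pics/w6.png

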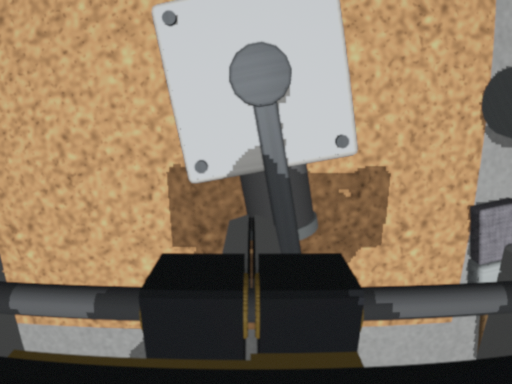

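The force has risen to 10 N at y = -242, about where I predicted the stop (-241.5), and the lever lies along the pipe stub from (260,75) to (288,245). I'll back off, rise and verify.

```bash
python3 -m handwheel '[[0,-0.015,0,0],[0,-0.025,-0.03,0],[0,-0.025,-0.09,0],[0,-0.025,-0.15,0],[0,-0.025,-0.19,0]]'
python3 -m handwheel '[[-0.04,-0.03,0,0],[-0.06,-0.06,0,0],[-0.06,-0.06,0,0],[-0.06,-0.06,0,0]]'
python3 - <<'E'
from h import *
s=read_state();print(s["eef_pos"])
c=cams.get_calibration("wrist");im=cams.camera("wrist");np.savez("w7",im=im,**c)
t=cams.camera("top")[95:240,130:375]
a=cv2.resize(im,(400,300));b=cv2.resize(t,(400,237),interpolation=cv2.INTER_CUBIC)
o=np.zeros((300,800,3),np.uint8);o[:,:400]=a;o[:237,400:]=b;cv2.imwrite("pics/f.png",o[...,::-1])
E
```

```text
clock: 10.88
eef_pos: [439.4, -217.2, 276.7]
eef_rot: [-3.14, 0.007, -0.012]
wrist_force: [-0.1, 0.1, -0.2]
finger_gap: 0.8
clock: 11.38
eef_pos: [380.5, -156.6, 277.3]
eef_rot: [-3.141, 0.007, -0.012]
wrist_force: [0.3, -0.5, -0.1]
finger_gap: 0.5
[ 380.49692659 -156.61105714  277.3184087 ]
```

View pics/f.png

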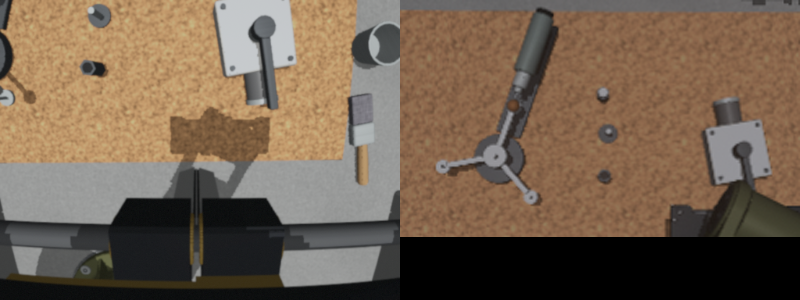

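The bead is still in front of the bit and the fittings haven't moved. The lever runs from (337,35) to (348,136) in full-picture pixels. I'll check its angle and hand in.

```bash
python3 - <<'E'
from h import *
from cell import manip
c=dict(np.load("w7.npz"))
p=cast(c,[(336.6,34.6),(348.2,136)],94);a=ang(p[1]-p[0])%360;print(p,a,np.radians(a-98.7))
if np.radians(a-98.7)>1.48: manip.sign_off();print("signed")
E
```

```text
[[ 520.87733533 -244.62214557   94.        ]
 [ 417.3212329  -261.10773288   94.        ]] 189.04528520537 1.5768226904870277
the job is handed in; nothing more can be done
signed
```

I turned the carrier about 139° anticlockwise by pushing one of its empty arms with the closed fingertips, then pushed the gate lever open to its stop. The job was handed in at about 11.5 s of the 67 s allowed.

- **Bead:** measured from above just after the push, it sits within about 0.5 mm of the bit's axis (limit 7 mm), at -18.8° against the drill's -18.6°. The final top view shows it still in front of the bit.
- **Lever:** measured at 1.577 rad against the stop at 1.57 (1.43 needed). The push force rose to 10 N about where I expected the stop.
- **Loose things:** the three fittings in the middle look unmoved in the last top view. I did not measure any of the loose things again. The fingers and arm stayed well away from the jar, brush, ring and tin.
- **Robot:** retracted clear of everything before hand-in.

No check failed. The largest disagreement was about 1° between different estimates of the arm angles, well inside the tolerance.

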